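Square tin into the counter rack

ROBOT

A 6-joint arm with a two-finger parallel gripper is mounted at the origin on a cart in front of the work surface, level with it; the furniture and walls round the work are solid. World frame = base frame: x ahead of the robot, y to its left, z up, the work surface at z = 0. Lengths are in m, angles in rad, forces in N, time in s.
With the tool pointing down it reaches from about 0.3 to 0.875 m from the base axis. Payload 4.2 kg.
Tool frame: the origin (TCP) lies at the very end of the fingers, on their centre line; the grasp point (between the pads) lies 19 mm behind it; z points along the fingers, x is the direction in which the jaws open and shut, and the axes are right-handed (so a half turn about z gives the same grasp; the last joint's range is limited). The gripper opens to 85 mm and grips with 20 to 120 N. Pads are 22 mm wide; open, the fingers measure 114 mm over their backs; the gripper's body (76 mm by 85 mm) begins 54 mm behind the grasp point. The pads swing forward as they close: fully open they stand 13 mm farther back than shut.
Start: joints at [1.301, 0.32, 1.565, -0, 1.257, -0.02], TCP at [0.142, 0.557, 0.231] pointing down, gripper open.
Joint ranges: [-3.11, 3.11], [-0.84, 2.01], [0.21, 2.61], [-1.34, 4.49], [0.05, 2.63], [-2.56, 2.56]. Speed limits (rad/s): [2.57, 2.57, 3.14, 3.14, 3.14, 3.14].

INTERFACE

Orientations are given as [roll, pitch, yaw] about the fixed x, y, z axes, in that order (R = Rz(yaw) Ry(pitch) Rx(roll)).
In Python, from plant import env gives the robot as it stands. The module is installed in compiled form; this text tells all that it offers.
- The arm moves only by the tool arm_command, never from a script. Its argument "motion" is a list of rows, each a list of 7 numbers: the shift along the tool's x, y, z in cm, then the turn, a rotation vector about the tool's x, y, z in rad, then the finger opening in cm, from 0 to 8.54. A call has 1 to 20 rows; each row is the pose to reach, as a shift and turn from the pose commanded when the call began, along the tool's axes at that moment; what a row does not reach only later rows make up. A row lasts 1/8 s, in which the tool goes at most 62.5 mm and 10.7 degrees, less where a joint would pass 70% of its speed; a pose out of reach is approached as far as the arm can. A call with a gripper value outside its range is refused whole. The fingers move at their own pace and stop on an object; "force" is the grip in N (left out, the last holds). Time passes only in rows, so rows that repeat a pose let the fingers close. It gives the time, the measured TCP pose, the force and the opening at its end, in the units of the state.
- env.get_obs(): the state, without advancing time (a new reading comes with each control period).
- env.grab_frame(name): name is "scene" or "top"; returns a dict with "frame" (420x560x3 uint8, blue, green, red), "fx", "fy", "cx", "cy" (pixels), "dist" ([k1, k2, p1, p2, k3] as OpenCV has them; the pictures are not rectified), "camera_from_world" (4x4, takes a point from world to camera coordinates). Camera axes: x right, y up, looking along -z (the intrinsics and any distortion apply to the point x, -y, -z); pixel columns grow to the right and rows downward; lengths in m; the calibration is good to about 2 mm. A picture is of the moment at which its call begins. There is no depth.
- env.hand_in(): hands the job in, once; it reports no verdict.
The state is a dict: "t": time; "joint_positions": joint angles; "qvel": joint speeds; "joint_efforts": joint torques, N m; "eef_pos": TCP position; "orientation": TCP orientation; "wrist_force": force on the tool from outside, world axes, zero at the start; "wrist_torque": the same for the moment, N m; "opening": finger opening in m.
Only numpy, scipy, OpenCV 4.12 (cv2) and the standard library are available. Lean on these libraries where they do the work, as an engineer would, in place of code of your own. Each camera call takes 0.05 s, during which the arm holds its last target.

TASK

The square tin standing askew on the counter belongs in the wooden rack next to its twin. Pick it up, turn it until its flat sides are square to the rails and set it down, without dropping it, upright and fully home on the floor of the rack's empty bay. Leave the tin already in the rack and the round jar where they are.

Things in the scene. Friction and masses are not known exactly. Their poses are not given: they have to be found in the camera images.
- tin_center (a point): Centre, half-way up, of the loose square tin that stands on the counter: plain aluminium with a blank paper band, square body 42 x 42 mm and 64 mm high, a round dark screw cap (34 mm across) on top, 80 mm high in all, about 150 g. This point is 40 mm above its underside; z is up, x and y are square to its flat sides. Grip the body across two opposite flats, about 50 mm above its underside.
- rack_place (a point): Middle of the floor of the rack's empty bay (the end nearer the robot), 8 mm above the counter. The rack is a fixed wooden tray 170 x 74 mm: a slot 54 mm wide between two rails that run along this point's x axis (away from the robot; z is up), cut by a cross strip into two bays 74 mm long (x) and 54 mm wide (y). Rails, ends and strip stand 14 mm above the bay floor.
- shelved_tin_center (a point): Centre, half-way up, of the tin's twin, standing square in the rack's far bay. Leave it alone. (A tall drink dispenser is fixed behind and left of the work, at x = 0.58, y = 0.23 m, 430 mm high; its tap and lever reach to x = 0.46, y = 0.12 m, 170 to 230 mm up. Arms that start on the left pass on its robot side, at x under 0.43 m.)
- jar_center (a point): Centre, half-way up, of a round spice jar with a wide screw cap, 46 mm across and 106 mm high, standing on the counter 10 cm or more from the loose tin; either may be the nearer to the rack. Leave it alone, and carry the tin round or over it.

How it is judged:
By the outcome, as a careful person would: the job done as asked, in the order asked, and still so for the second after the job is handed in, with the robot touching nothing.
It also fails if it takes over 48 s, if anything falls off the work surface, if the arm or the gripper's body presses on something with over 40 N, if the wrist force passes 120 N, or if a joint passes its speed limit or range.

## Working session

There is one attempt and no reset: what is moved stays moved. The work goes in short steps, Python scripts to look and compute and a tool call to move; the robot and the scene stay as the last step left them, time stands still between calls to the robot, and variables do not carry over. Pictures are saved under pics/ and viewed, and the job is handed in when it is done.

Besides the shell and the picture viewer there is one more tool, called after "Request:" as name(argument=value, ...) on one line, values as JSON. arm_command: Moves the arm, as the interface text tells. Its arguments: {"type":"object","properties":{"motion":{"type":"array","items":{"type":"array","items":{"type":"number"}}},"force":{"type":"number"}},"required":["motion"]}

```bash
mkdir -p pics; python3 - <<'E'
from plant import env
import cv2,pickle
o=env.get_obs()
for k in o: print(k,o[k])
for n in("scene","top"):
    f=env.grab_frame(n); pickle.dump(f,open(n+".pkl","wb")); cv2.imwrite(f"pics/{n}0.png",f["frame"]); print({k:v for k,v in f.items() if k!="frame"})
E
```

```text
t 0.0
joint_positions [ 1.30098786e+00  3.20292159e-01  1.56570268e+00  3.16331992e-05
  1.25741011e+00 -2.00087694e-02]
qvel [ 0.00111813  0.00177622 -0.00012594 -0.00140936  0.00216221 -0.00093327]
joint_efforts [-1.68229893e-03 -4.15520668e+01 -2.34164625e+01 -1.79076742e-04
  8.37519503e-03 -1.89043652e-05]
eef_pos [0.1420092  0.55667953 0.23047294]
orientation [-3.14152633e+00  1.81132534e-03  1.32098691e+00]
wrist_force [ 0.16124193 -0.02799465 -0.38050386]
wrist_torque [-0.00143105  0.05108172 -0.00468205]
opening 0.08526896576159228
{'fx': 482.75008155982937, 'fy': 482.75008155982937, 'cx': 277.5637230182556, 'cy': 206.59614393069992, 'dist': array([0.0353909, 0.       , 0.       , 0.       , 0.       ]), 'camera_from_world': array([[ 0.54872864, -0.83592402, -0.01131013, -0.37793579],
       [ 0.54816687,  0.34955475,  0.75981877, -0.27517195],
       [-0.63119725, -0.42313416,  0.65003655, -0.63772496],
       [ 0.        ,  0.        ,  0.        ,  1.        ]])}
{'fx': 530.3389280925048, 'fy': 530.3389280925048, 'cx': 276.49289119648415, 'cy': 207.8196085832545, 'dist': array([-0.16598141,  0.        ,  0.        ,  0.        ,  0.        ]), 'camera_from_world': array([[-0.0230183 , -0.99927516, -0.03032025, -0.11300771],
       [ 0.99324914, -0.0263075 ,  0.11297814, -0.52517795],
       [-0.1136939 , -0.02751499,  0.99313475, -0.94807584],
       [ 0.        ,  0.        ,  0.        ,  1.        ]])}
```

View pics/scene0.png

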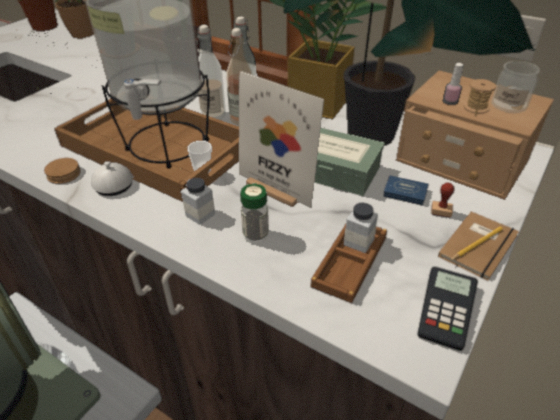

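View pics/top0.png

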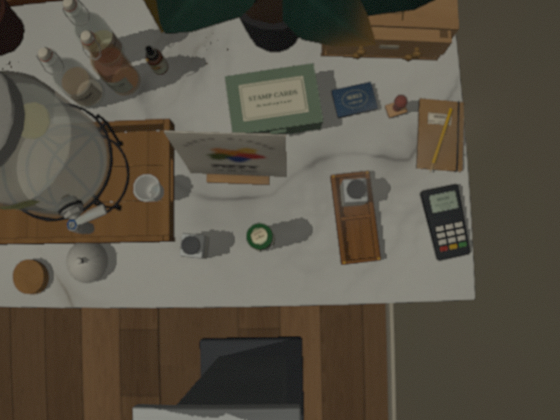

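The loose tin is at about (194,245) in top and (199,200) in scene. The jar is at (260,237) in top, between the tin and the rack. The rack's near bay is around (358,237). I'll zoom in on these.

```bash
cat > h.py <<'E'
import pickle,cv2,numpy as np
def load(n): return pickle.load(open(n+".pkl","rb"))
def K(f): return np.array([[f["fx"],0,f["cx"]],[0,f["fy"],f["cy"]],[0,0,1]])
def ray(f,uv):
    p=cv2.undistortPoints(np.array(uv,float).reshape(-1,1,2),K(f),f["dist"]).reshape(-1,2)
    d=np.c_[p[:,0],-p[:,1],-np.ones(len(p))]
    T=f["camera_from_world"];R=T[:3,:3]
    return -R.T@T[:3,3], d@R
def onz(f,uv,z):
    c,d=ray(f,uv); z=np.broadcast_to(z,len(d)); return c+d*((z-c[2])/d[:,2])[:,None]
def proj(f,P):
    T=f["camera_from_world"]; p=np.atleast_2d(P)@T[:3,:3].T+T[:3,3]
    p=p*[1,-1,-1]
    return cv2.projectPoints(p.reshape(-1,1,3),np.zeros(3),np.zeros(3),K(f),np.array(f["dist"]))[0].reshape(-1,2)
def crop(f,x0,y0,x1,y1,s,name):
    c=cv2.resize(f["frame"][y0:y1,x0:x1],None,fx=s,fy=s,interpolation=cv2.INTER_CUBIC)
    c=cv2.convertScaleAbs(c,alpha=1.4,beta=10)
    for x in range(x0,x1,10):
        cv2.putText(c,str(x),((x-x0)*s,10),0,.35,(0,255,255),1);cv2.line(c,((x-x0)*s,12),((x-x0)*s,18),(0,255,255),1)
    for y in range(y0,y1,10): cv2.putText(c,str(y),(0,(y-y0)*s+4),0,.35,(0,255,255),1)
    cv2.imwrite("pics/"+name,c)
E
python3 - <<'E'
from h import *
t=load("top");s=load("scene")
crop(t,170,220,280,270,7,"t_tin.png")
crop(t,320,165,390,270,5,"t_rack.png")
crop(s,175,170,275,245,8,"s_tin.png")
crop(s,305,195,395,305,5,"s_rack.png")
E
```

```text
(no output)
```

View pics/t_tin.png

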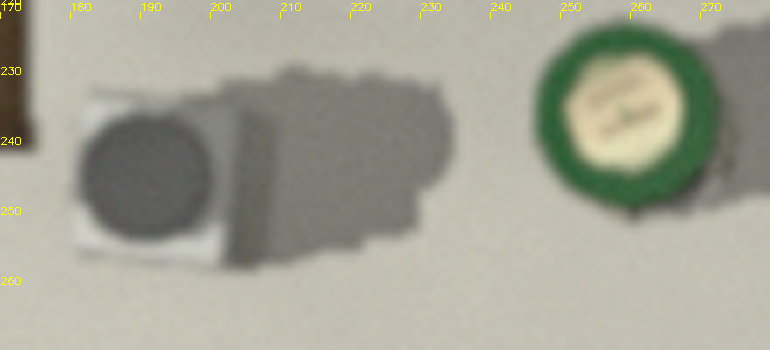

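View pics/t_rack.png

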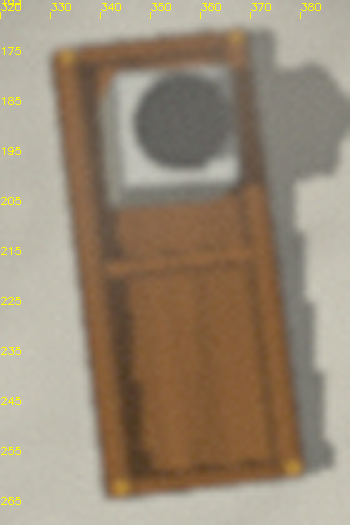

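View pics/s_tin.png

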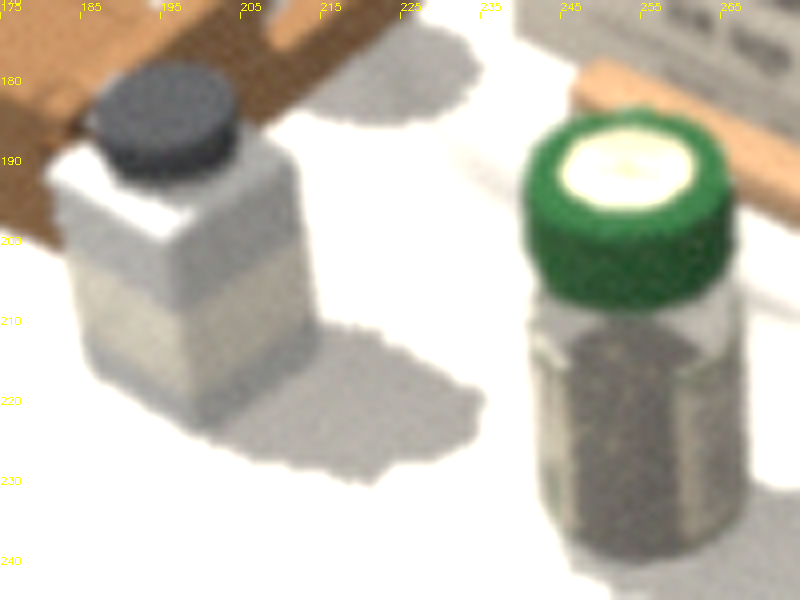

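View pics/s_rack.png

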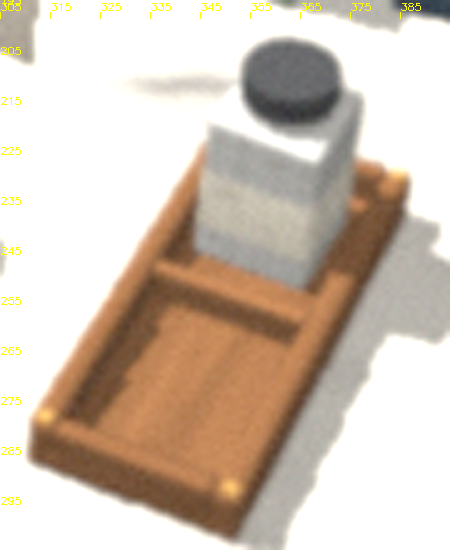

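```bash
cat > fit.py <<'E'
from h import *
from scipy.optimize import least_squares
t=load("top");s=load("scene")
def body(p,L): 
    c,si=np.cos(p[2]),np.sin(p[2]); L=np.asarray(L,float); return np.c_[p[0]+c*L[:,0]-si*L[:,1],p[1]+si*L[:,0]+c*L[:,1],L[:,2]]
def px(l,x0,y0,k): return (np.array(l,float)+.5)/k-.5+[x0,y0]
a=.021
def fit(obs,p0,nm):
    r=lambda p:np.concatenate([(proj(f,body(p,L))-uv).ravel() for f,L,uv in obs])
    q=least_squares(r,p0,loss="soft_l1"); print(nm,q.x[:2].round(4),"yaw deg",np.degrees(q.x[2]).round(2)); 
    for f,L,uv in obs: print((proj(f,body(q.x,L))-uv).round(1).tolist())
    return q.x
top=onz(t,[[191,245.3]],.08)[0]; print("cap top",top); print("jar",onz(t,[[258.7,235.7]],.106), "cap scene",onz(s,px([[165,97]],175,170,8),.08))
# tin: top view image: up=+x world, left=+y. corners TL=(+,+)
oT=[(t,[[a,a,.064],[-a,a,.064],[-a,-a,.064],[-a,-a,0],[a,-a,0]],px([[88,92],[75,250],[225,266],[256,269],[277,112]],170,220,7))]
oS=[(s,[[a,a,.064],[-a,a,.064],[-a,-a,.064],[a,-a,.064],[-a,-a,0],[-a,a,0],[a,-a,0]][1:],px([[45,175],[168,240],[298,158],[203,432],[92,365],[318,345]],175,170,8))]
fit(oT,[top[0],top[1],0],"tin top");fit(oS,[top[0],top[1],0],"tin scene");fit(oT+oS,[top[0],top[1],0],"tin both")
for ins in(.0045,):
  X,Y=.085,.037
  L=[[X,Y,.022],[X,-Y,.022],[-X,-Y,.022],[-X,Y,.022]]
  rT=[(t,L,px([[52,48],[245,30],[300,472],[108,497]],320,165,5))]
  r0=onz(t,[[355,217]],.02)[0]; r0[2]=0
  S=[[-X,Y,.022],[-X,-Y,.022],[X,-Y,.022]]
  rS=[(s,S,px([[34,418],[238,502],[410,175]],305,195,5))]
  Lp=[[X-ins,Y-ins,.022],[X-ins,-Y+ins,.022],[-X+ins,-Y+ins,.022],[-X+ins,Y-ins,.022]]
  pT=[(t,Lp,px([[66,57],[236,38],[293,467],[121,487]],320,165,5)),(s,[Lp[3],Lp[2],Lp[1]],px([[46,415],[231,489],[398,180]],305,195,5))]
  fit(rT,r0,"rack top");fit(rS,r0,"rack scene");fit(pT,r0,"pins");q=fit(rT+rS+pT,r0,"all")
  print("bay",body(q,[[-.04,0,.008]]))
E
python3 fit.py
```

```text
cap top [0.45439734 0.02335742 0.08      ]
jar [[ 0.46681343 -0.09705074  0.106     ]] cap scene [[0.45693436 0.02734686 0.08      ]]
tin top [0.4563 0.0256] yaw deg -5.9
[[-1.1, -0.8], [-1.5, 0.2], [0.3, -0.1], [1.6, 0.1], [0.6, 0.5]]
tin scene [0.4561 0.027 ] yaw deg -5.77
[[-0.3, -1.4], [0.1, -0.6], [0.4, -1.6], [-0.1, 1.5], [-1.5, 0.7], [1.2, 0.8]]
tin both [0.4561 0.0263] yaw deg -6.07
[[-1.5, -0.7], [-1.9, 0.3], [-0.1, 0.0], [1.2, 0.3], [0.3, 0.6]]
[[-0.0, -1.3], [0.3, -0.4], [0.7, -1.5], [0.1, 1.6], [-1.2, 0.8], [1.4, 1.0]]
rack top [ 0.503  -0.2704] yaw deg 4.9
[[-0.4, -0.6], [0.2, -1.3], [0.9, 1.0], [-0.6, 0.6]]
rack scene [ 0.5022 -0.2715] yaw deg 5.38
[[-1.8, 0.3], [0.5, 0.1], [0.5, -0.8]]
pins [ 0.5023 -0.2717] yaw deg 5.15
[[0.0, 0.1], [0.5, -0.0], [0.5, 0.1], [-0.1, 0.3]]
[[-0.5, -0.2], [0.1, -0.3], [-0.0, -0.9]]
all [ 0.5024 -0.2714] yaw deg 5.18
[[-0.1, -0.2], [0.5, -1.1], [1.7, 1.2], [0.2, 1.0]]
[[-1.9, -0.0], [0.3, -0.0], [0.7, -0.8]]
[[-0.2, 0.1], [0.3, -0.1], [0.4, 0.0], [-0.3, 0.3]]
[[-0.6, -0.3], [0.0, -0.5], [-0.2, -1.1]]
bay [[ 0.46259545 -0.27502523  0.008     ]]
```

```bash
cat > go.py <<'E'
import sys,numpy as np
from plant import env
from scipy.spatial.transform import Rotation as Ro
def go(*targets):
    o=env.get_obs(); R=Ro.from_euler("xyz",o["orientation"]); p=o["eef_pos"]
    print("t",o["t"],"p",np.round(p,4),"rpy",np.round(o["orientation"],4),"open",round(o["opening"],4),"F",np.round(o["wrist_force"],1))
    for x,y,z,yaw in targets:
        d=R.inv().apply(np.array([x,y,z])-p)*100
        r=(R.inv()*Ro.from_euler("xyz",[np.pi,0,yaw])).as_rotvec()
        print(np.round(d,2),np.round(r,4))
E
python3 - <<'E'
from go import *
go((.35,.02,.21,1.468),(.456,.026,.15,1.468))
E
```

```text
t 0.1 p [0.142  0.5567 0.2306] rpy [-3.1416e+00  1.6000e-03  1.3210e+00] open 0.0853 F [ 0.5 -1.1  0.1]
[-46.86  33.42   2.13] [-1.00e-04  1.60e-03 -1.47e-01]
[-43.65  43.54   8.12] [-1.00e-04  1.60e-03 -1.47e-01]
```

Request:
arm_command(motion=[[-4,2.8,0.2,0,0,-0.012,8.5],[-8,5.7,0.4,0,0,-0.025,8.5],[-12,8.6,0.6,0,0,-0.037,8.5],[-16,11.4,0.7,0,0,-0.05,8.5],[-20,14.3,0.9,0,0,-0.06,8.5],[-24,17.1,1.1,0,0,-0.075,8.5],[-28,20,1.3,0,0,-0.09,8.5],[-32,22.8,1.5,0,0,-0.1,8.5],[-36,25.7,1.6,0,0,-0.11,8.5],[-40,28.5,1.8,0,0,-0.125,8.5],[-43.5,31,2,0,0.0016,-0.14,8.5],[-46,32.8,2.1,0,0.0016,-0.147,8.5],[-46.9,33.4,2.1,0,0.0016,-0.147,8.5],[-46.9,33.4,2.1,0,0.0016,-0.147,8.5],[-46.9,33.4,2.1,0,0.0016,-0.147,8.5]])

```text
t: 1.98
eef_pos: [0.3495, 0.021, 0.2102]
orientation: [-3.141, -0.002, 1.469]
wrist_force: [-0.4, 0.0, -0.1]
opening: 0.0847
```

```bash
python3 - <<'E'
from go import *
go((.456,.026,.13,1.468))
E
```

```text
t 1.975 p [0.3495 0.021  0.2102] rpy [-3.1413e+00 -2.1000e-03  1.4690e+00] open 0.0847 F [-0.4  0.  -0.1]
[ 1.57 10.55  8.02] [-0.0003 -0.0021  0.001 ]
```

Request:
arm_command(motion=[[0.4,2,1,0,0,0,8.5],[0.7,4.2,2.5,0,0,0,8.5],[1,6.5,4,0,0,0,8.5],[1.3,8.5,6,0,0,0,8.5],[1.5,10,7.4,0,0,0,8.5],[1.6,10.5,8,0,-0.002,0.001,8.5],[1.6,10.5,8,0,-0.002,0.001,8.5],[1.6,10.5,8,0,-0.002,0.001,8.5]])

```text
t: 2.98
eef_pos: [0.4556, 0.0257, 0.1309]
orientation: [3.141, 0.0, 1.468]
wrist_force: [-0.0, -0.0, 0.0]
opening: 0.085
```

```bash
python3 - <<'E'
from go import *
from h import *
go((.456,.026,.030,1.468))
for n in("scene","top"):
    f=env.grab_frame(n); pickle.dump(f,open(n+"1.pkl","wb"))
crop(load("scene1"),150,110,280,240,6,"s1.png"); crop(load("top1"),150,190,290,290,5,"t1.png")
E
```

```text
t 2.975 p [0.4556 0.0257 0.1309] rpy [3.1409e+00 2.0000e-04 1.4675e+00] open 0.085 F [-0. -0.  0.]
[ 0.03  0.03 10.09] [ 0.0007  0.0002 -0.0005]
```

View pics/s1.png

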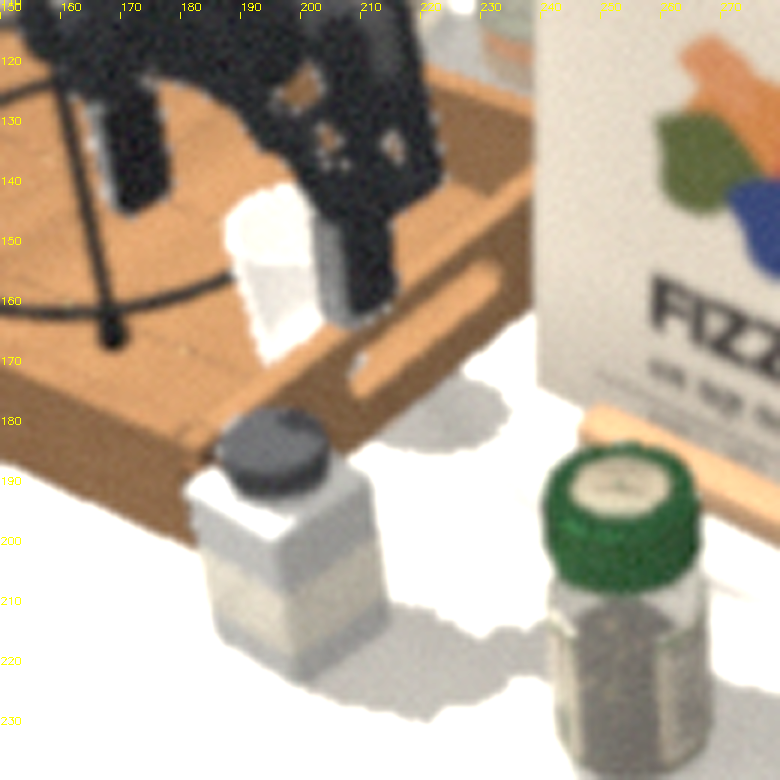

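View pics/t1.png

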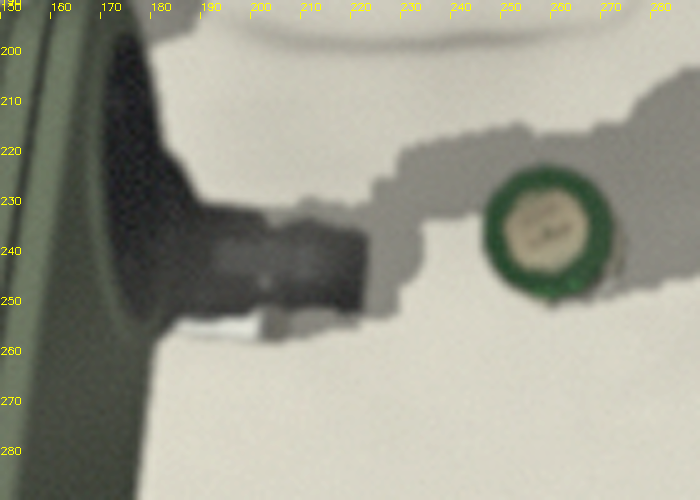

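The gripper is open above the tin, with finger ends at scene (172,145) and (207,163). I'll check that midpoint against the projected TCP before descending.

```bash
python3 - <<'E'
from h import *
s=load("scene1");t=load("top1")
for z in(.131,.144): 
  e=.05*np.array([np.cos(1.468),np.sin(1.468),0]); c=np.array([.4556,.0257,z])
  print(proj(s,[c+e,c,c-e]).round(1).tolist(),proj(t,[c+e,c,c-e]).round(1).tolist())
E
```

```text
[[172.7, 149.5], [191.8, 159.4], [212.0, 169.8]] [[154.3, 240.8], [183.7, 243.3], [213.6, 245.7]]
[[171.6, 143.4], [190.9, 153.2], [211.3, 163.6]] [[152.3, 240.4], [182.1, 242.9], [212.4, 245.4]]
```

Consistent within about a pixel, so I'll descend and grip.

Request:
arm_command(motion=[[0,0,1.5,0,0,0,8.5],[0,0,3.5,0,0,0,8.5],[0,0,5.5,0,0,0,8.5],[0,0,7.5,0,0,0,8.5],[0,0,9,0,0,0,8.5],[0,0,9.8,0,0,0,8.5],[0,0,10.1,0,0,0,8.5],[0,0,10.1,0,0,0,8.5]])

```text
t: 4.08
eef_pos: [0.4563, 0.0256, 0.0352]
orientation: [3.138, -0.001, 1.467]
wrist_force: [-15.6, -2.9, 54.4]
opening: 0.0852
```

```bash
python3 - <<'E'
from go import *
from h import *
go((.456,.026,.030,1.468))
for n in("scene",):
    f=env.grab_frame(n); pickle.dump(f,open(n+"2.pkl","wb"))
crop(load("scene2"),150,140,280,240,6,"s2.png")
E
```

```text
t 4.075 p [0.4563 0.0256 0.0352] rpy [ 3.1383e+00 -1.0000e-03  1.4674e+00] open 0.0852 F [-15.6  -2.9  54.4]
[ 0.04 -0.03  0.52] [ 0.0032 -0.001  -0.0006]
```

View pics/s2.png

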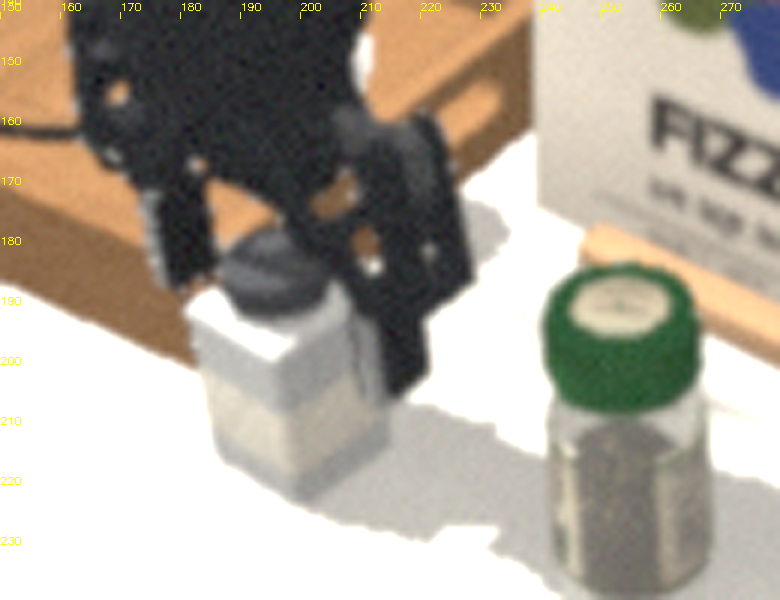

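```bash
python3 - <<'E'
from go import *
from h import *
o=env.get_obs()
for k in o: print(k,np.round(o[k],3))
f=env.grab_frame("top"); pickle.dump(f,open("top2.pkl","wb"))
crop(load("top2"),130,180,270,280,5,"t2.png")
s=load("scene2"); 
c=np.array([.4563,.0256,0]);x=np.array([np.cos(1.467),np.sin(1.467),0])
for z in (.035,.048,.108): print(z,proj(s,[c+.0427*x+[0,0,z],c-.0427*x+[0,0,z],c+[0,0,z]]).round(1).tolist())
E
```

```text
t 4.125
joint_positions [ 3.000e-02  3.660e-01  2.092e+00  1.000e-03  6.800e-01 -1.438e+00]
qvel [ 0.001 -0.003  0.003 -0.001 -0.003 -0.   ]
joint_efforts [  0.325 -11.294 -11.076  -0.521  -4.135   0.687]
eef_pos [0.456 0.026 0.035]
orientation [ 3.138e+00 -1.000e-03  1.467e+00]
wrist_force [-16.587  -2.819  53.556]
wrist_torque [1.987 1.897 0.702]
opening 0.085
0.035 [[183.2, 192.2], [214.7, 210.3], [198.6, 201.0]]
0.048 [[182.3, 186.9], [214.0, 204.9], [197.8, 195.7]]
0.108 [[177.7, 161.2], [210.7, 178.8], [193.8, 169.8]]
```

View pics/t2.png

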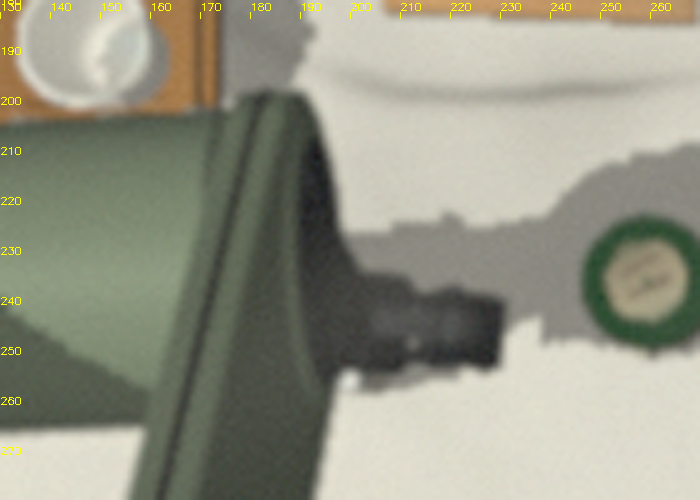

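```bash
python3 - <<'E'
from h import *
t=load("top");s=load("scene")
for z in(0,.03,.045,.06): print(z,onz(t,[[174,241],[172,122]],z).round(3).tolist(), onz(s,[[190,188],[188,202],[243,134]],z).round(3).tolist())
E
```

```text
0 [[0.467, 0.072, 0.0], [0.7, 0.076, 0.0]] [[0.509, 0.099, 0.0], [0.473, 0.072, 0.0], [0.736, 0.13, 0.0]]
0.03 [[0.465, 0.065, 0.03], [0.692, 0.069, 0.03]] [[0.482, 0.07, 0.03], [0.448, 0.045, 0.03], [0.698, 0.1, 0.03]]
0.045 [[0.464, 0.061, 0.045], [0.687, 0.066, 0.045]] [[0.469, 0.056, 0.045], [0.435, 0.032, 0.045], [0.679, 0.085, 0.045]]
0.06 [[0.464, 0.058, 0.06], [0.683, 0.062, 0.06]] [[0.455, 0.042, 0.06], [0.423, 0.018, 0.06], [0.661, 0.07, 0.06]]
```

```bash
python3 - <<'E'
from h import *
crop(load("scene"),50,90,260,250,3,"s0b.png"); crop(load("top"),120,110,260,280,4,"t0b.png")
E
```

```text
(no output)
```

View pics/s0b.png

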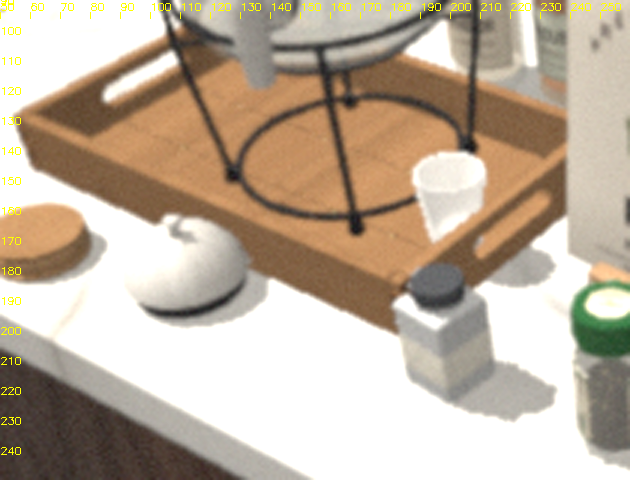

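View pics/t0b.png

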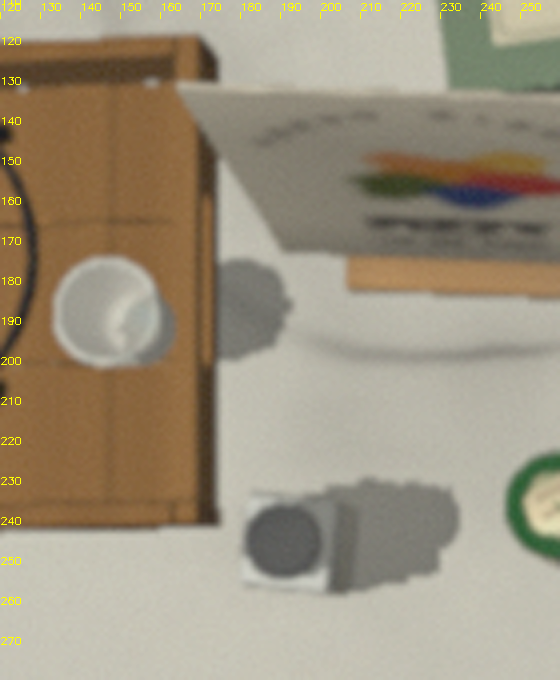

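The left finger is pressing on the corner of the dispenser's wooden tray rim, at about (0.464, 0.063) and 45 mm high. I'll lift and grip the other pair of flats, with the jaws along x and clear of the tray.

Request:
arm_command(motion=[[0,0,-1,0,0,0,8.5],[0,0,-3,0,0,0,8.5],[0,0,-5.5,0,0,0,8.5],[0,0,-8,0,0,0,8.5],[0,0,-9.5,0,0,0,8.5],[0,0,-10,0,0,0,8.5],[0,0,-10,0,0,0,8.5]])

```text
t: 5.05
eef_pos: [0.4559, 0.0254, 0.1294]
orientation: [3.141, 0.0, 1.467]
wrist_force: [0.3, 0.4, 0.2]
opening: 0.0852
```

```bash
python3 - <<'E'
from go import *
from h import *
go((.456,.026,.130,-.103))
t=load("top");s=load("scene")
print(onz(t,(np.array([[125,185],[238,183],[118,68],[182,120]])+.5)/5-.5+[320,165],[.064,.064,.064,.08]))
f=env.grab_frame("scene"); pickle.dump(f,open("scene3.pkl","wb"));crop(f,100,90,280,240,4,"s3.png")
E
```

```text
t 5.05 p [0.4559 0.0254 0.1294] rpy [3.1411e+00 2.0000e-04 1.4668e+00] open 0.0852 F [0.3 0.4 0.2]
[ 0.06  0.01 -0.06] [ 6.0000e-04 -2.0000e-04  1.5698e+00]
[[ 0.52600013 -0.24796557  0.064     ]
 [ 0.52565945 -0.28819992  0.064     ]
 [ 0.56807662 -0.24710443  0.064     ]
 [ 0.54639702 -0.26719046  0.08      ]]
```

View pics/s3.png

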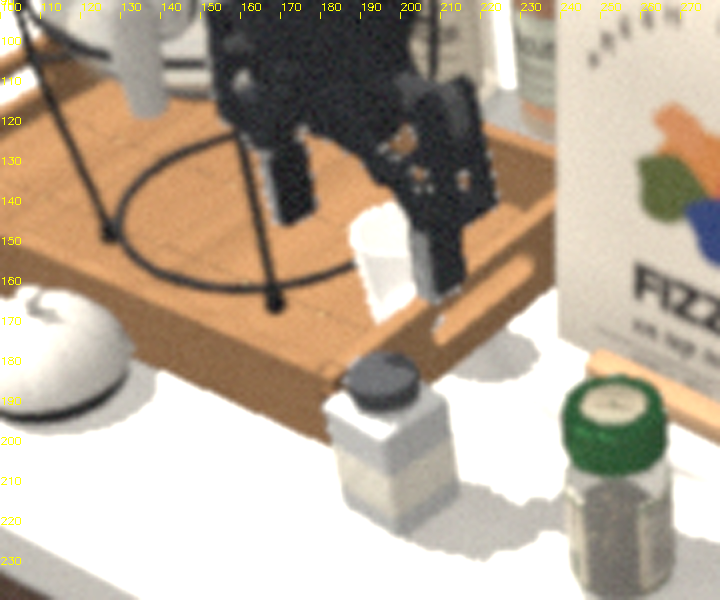

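Request:
arm_command(motion=[[0,0,0,0,0,0.16,8.5],[0,0,0,0,0,0.33,8.5],[0,0,0,0,0,0.5,8.5],[0,0,0,0,0,0.67,8.5],[0,0,0,0,0,0.84,8.5],[0,0,0,0,0,1.01,8.5],[0,0,0,0,0,1.18,8.5],[0,0,0,0,0,1.35,8.5],[0,0,0,0,0,1.5,8.5],[0,0,0,0,0,1.57,8.5],[0,0,0,0,0,1.57,8.5],[0,0,0,0,0,1.57,8.5]])

```text
t: 6.6
eef_pos: [0.4557, 0.0254, 0.1289]
orientation: [3.141, 0.001, -0.102]
wrist_force: [0.2, 0.8, -0.0]
opening: 0.085
```

```bash
python3 - <<'E'
from go import *
from h import *
go((.456,.026,.030,-.103))
for n in ("scene","top"):
  f=env.grab_frame(n); pickle.dump(f,open(n+"4.pkl","wb"))
crop(load("scene4"),100,90,280,240,4,"s4.png")
crop(load("top4"),120,180,270,280,4,"t4.png")
E
```

```text
t 6.6 p [0.4557 0.0254 0.1289] rpy [ 3.1411e+00  9.0000e-04 -1.0210e-01] open 0.085 F [ 0.2  0.8 -0. ]
[ 0.03 -0.07  9.89] [0.0004 0.0009 0.0009]
```

View pics/s4.png

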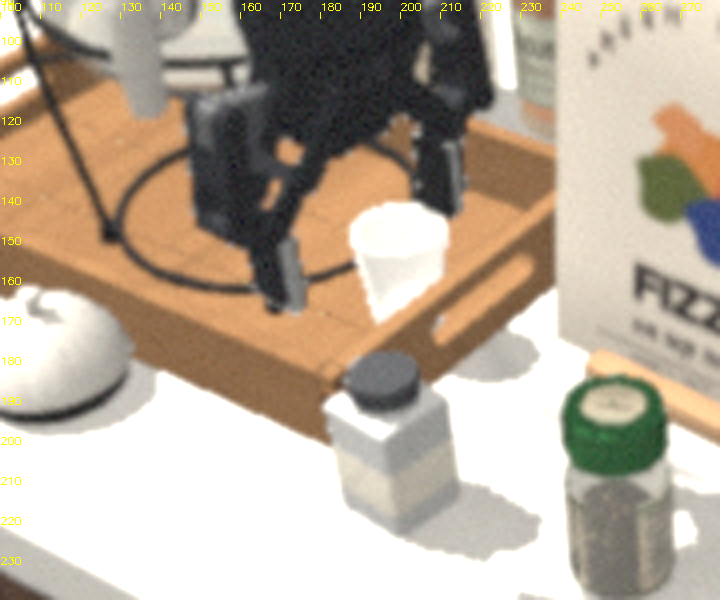

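The jaws are now aligned with x, with finger ends at about (168,166) and (207,143). The tin is undisturbed. Descending.

Request:
arm_command(motion=[[0,0,1.5,0,0,0,8.5],[0,-0.07,3.5,0,0,0,8.5],[0,-0.07,5.5,0,0,0,8.5],[0,-0.07,7,0,0,0,8.5],[0,-0.07,8,0,0,0,8.5],[0,-0.07,8,0,0,0,8.5]])

```text
t: 7.45
eef_pos: [0.4557, 0.0261, 0.0489]
orientation: [3.141, 0.001, -0.103]
wrist_force: [0.1, 0.6, 0.6]
opening: 0.0847
```

Request:
arm_command(motion=[[0,0,0.7,0,0,0,8.5],[0,0,1.4,0,0,0,8.5],[0,0,1.9,0,0,0,8.5],[0,0,1.9,0,0,0,8.5]])

```text
t: 7.95
eef_pos: [0.4557, 0.0261, 0.03]
orientation: [3.141, 0.001, -0.103]
wrist_force: [0.3, -0.8, -0.3]
opening: 0.0848
```

```bash
python3 - <<'E'
from go import *
from h import *
go((.456,.026,.030,-.103))
f=env.grab_frame("scene"); pickle.dump(f,open("scene5.pkl","wb"))
crop(load("scene5"),140,120,260,240,5,"s5.png")
E
```

```text
t 7.95 p [0.4557 0.0261 0.03  ] rpy [ 3.1412e+00  7.0000e-04 -1.0300e-01] open 0.0848 F [ 0.3 -0.8 -0.3]
[ 0.03  0.01 -0.  ] [0.0004 0.0007 0.    ]
```

View pics/s5.png

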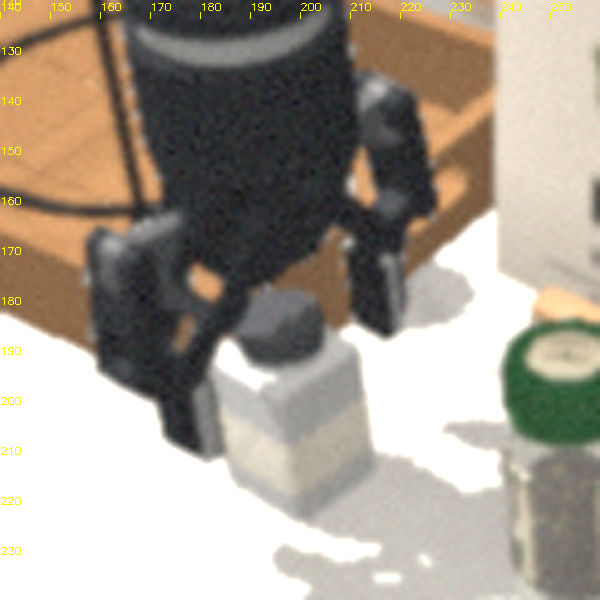

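No contact, and the fingers straddle the tin on either side. Closing now.

Request:
arm_command(motion=[[0,0,0,0,0,0,6.5],[0,0,0,0,0,0,5.5],[0,0,0,0,0,0,4.8],[0,0,0,0,0,0,4.4],[0,0,0,0,0,0,4],[0,0,0,0,0,0,3.6],[0,0,0,0,0,0,3.6],[0,0,0,0,0,0,3.6]], force=40)

```text
t: 9.0
eef_pos: [0.456, 0.0261, 0.0305]
orientation: [3.141, -0.0, -0.103]
wrist_force: [-1.1, -0.4, 3.1]
opening: 0.0416
```

Request:
arm_command(motion=[[0,0,-0.5,0,0,0,3.6],[0,0,-1.5,0,0,0,3.6],[0,0,-3,0,0,0,3.6],[0,0,-3,0,0,0,3.6]])

```text
t: 9.5
eef_pos: [0.4571, 0.0261, 0.0615]
orientation: [-3.141, -0.003, -0.103]
wrist_force: [-0.0, 0.4, -1.3]
opening: 0.0415
```

```bash
python3 - <<'E'
from go import *
from h import *
go((.456,.026,.19,-.103))
for n in ("scene","top"):
  f=env.grab_frame(n); pickle.dump(f,open(n+"6.pkl","wb"))
crop(load("scene6"),140,110,280,240,5,"s6.png")
E
```

```text
t 9.5 p [0.4571 0.0261 0.0615] rpy [-3.1415 -0.0032 -0.103 ] open 0.0415 F [-0.   0.4 -1.3]
[ -0.06   0.02 -12.85] [-0.0001 -0.0032  0.    ]
```

View pics/s6.png

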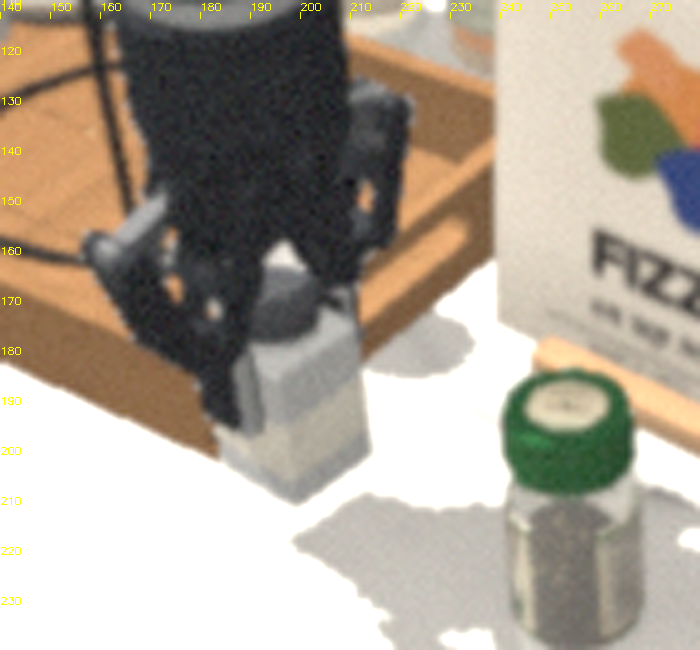

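The tin is held (opening 41.5 mm, about 1.3 N of weight) and lifted clear at scene (199,211). I'll carry it over the jar with the underside at about 0.14 m.

```bash
python3 - <<'E'
from go import *
from h import *
go((.44,.02,.17,-.103),(.45,-.275,.17,.090),(.4586,-.2754,.14,.090))
s=load("scene6")
print(onz(s,(np.array([[296,504],[370,452]])+.5)/5-.5+[140,110],.031))
c,si=np.cos(-.103),np.sin(-.103)
for a,b in((-.021,-.021),(.021,-.021)): print(.4571+c*a-si*b,.0261+si*a+c*b)
t=load("top"); print("sign",onz(t,[[205,175],[270,183]],.01))
E
```

```text
t 9.6 p [0.456  0.0261 0.0604] rpy [ 3.1413e+00 -5.0000e-04 -1.0300e-01] open 0.0417 F [ 1.2 -0.  -1.8]
[ -1.52   0.77 -10.96] [ 0.0003 -0.0005 -0.    ]
[  2.51  30.01 -10.95] [ 0.0003 -0.0004 -0.193 ]
[ 3.36 29.96 -7.95] [ 0.0003 -0.0004 -0.193 ]
[[0.43905447 0.01104955 0.031     ]
 [0.47753482 0.00697474 0.031     ]]
0.4340521185690818 0.007370473536516313
0.4758295264634837 0.003052118569081795
sign [[ 0.59073499  0.00915403  0.01      ]
 [ 0.57171838 -0.11430608  0.01      ]]
```

Request:
arm_command(motion=[[0,0,-1,0,0,0,3.6],[-0.3,0.1,-2.5,0,0,0,3.6],[-0.7,0.3,-4.5,0,0,0,3.6],[-1,0.5,-6.5,0,0,0,3.6],[-1.3,0.7,-8.5,0,0,0,3.6],[-1.5,0.8,-10.2,0,0,0,3.6],[-1.5,0.8,-11,0,0,0,3.6],[-1.5,0.8,-11,0,0,0,3.6]])

```text
t: 10.6
eef_pos: [0.4405, 0.0197, 0.171]
orientation: [3.141, -0.002, -0.103]
wrist_force: [-0.7, -0.1, -1.8]
opening: 0.0417
```

```bash
python3 - <<'E'
from go import *
go((.45,-.275,.17,.090),(.4586,-.2754,.14,.090))
E
```

```text
t 10.6 p [0.4405 0.0197 0.171 ] rpy [ 3.1415e+00 -1.6000e-03 -1.0310e-01] open 0.0417 F [-0.7 -0.1 -1.8]
[ 3.98 29.22  0.11] [ 0.0003 -0.0016 -0.1931]
[ 4.83 29.17  3.11] [ 0.0003 -0.0016 -0.1931]
```

Request:
arm_command(motion=[[0.2,1.5,0,0,0,0,3.6],[0.5,4,0,0,0,-0.02,3.6],[0.9,7,0,0,0,-0.04,3.6],[1.4,10,0,0,0,-0.06,3.6],[1.8,13,0,0,0,-0.08,3.6],[2.2,16,0,0,0,-0.1,3.6],[2.6,19,0,0,0,-0.12,3.6],[3,22,0,0,0,-0.15,3.6],[3.4,25,0,0,0,-0.17,3.6],[4,27.5,0.5,0,0,-0.185,3.6],[4.5,28.8,1.5,0,0,-0.193,3.6],[4.8,29.2,2.5,0,0,-0.193,3.6],[4.8,29.2,3.1,0,0,-0.193,3.6],[4.8,29.2,3.1,0,0,-0.193,3.6]])

```text
t: 12.35
eef_pos: [0.4575, -0.2747, 0.1387]
orientation: [-3.141, 0.002, 0.091]
wrist_force: [-0.7, 0.8, -1.3]
opening: 0.0412
```

```bash
python3 - <<'E'
from go import *
from h import *
go((.4586,-.2754,.050,.090))
for n in ("scene","top"):
  f=env.grab_frame(n); pickle.dump(f,open(n+"7.pkl","wb"))
crop(load("scene7"),290,120,420,310,4,"s7.png")
crop(load("top7"),300,160,410,280,5,"t7.png")
E
```

```text
t 12.35 p [ 0.4575 -0.2747  0.1387] rpy [-3.1405e+00  1.5000e-03  9.0800e-02] open 0.0412 F [-0.7  0.8 -1.3]
[0.12 0.09 8.87] [-0.0011  0.0015  0.0008]
```

View pics/s7.png

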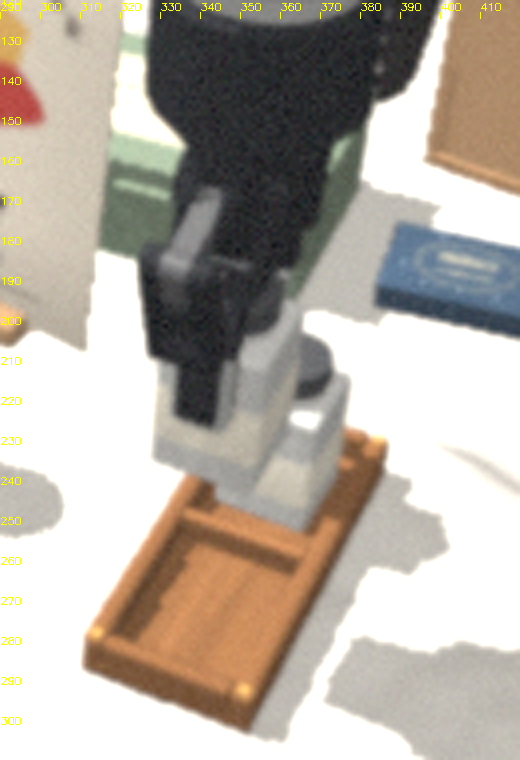

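View pics/t7.png

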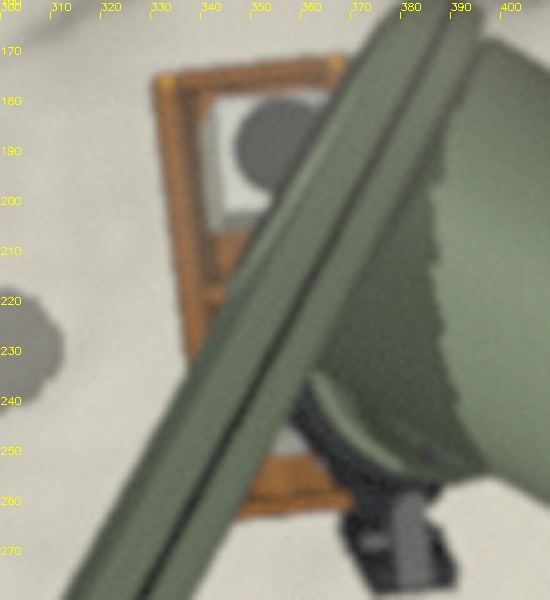

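```bash
python3 - <<'E'
from h import *
s=load("scene7")
uv=(np.array([[152,457],[238,493]])+.5)/4-.5+[290,120]
c,si=np.cos(.0908),np.sin(.0908);z=.1387-.0305
P=[[.4575+c*a-si*b,-.2747+si*a+c*b,z] for a,b in((-.021,.021),(-.021,-.021))]
print(uv.round(1).tolist(),proj(s,P).round(1).tolist())
print((onz(s,uv,z)-P)*1000)
E
```

```text
[[327.6, 233.9], [349.1, 242.9]] [[325.7, 235.6], [351.7, 244.7]]
[[ 4.90811531e+00 -6.37240306e-01 -2.77555756e-14]
 [ 1.34436874e+00  4.89222236e+00 -2.77555756e-14]]
```

Held tin agrees with the tool pose to within about 1 mm sideways. Lowering to the rail tops first.

Request:
arm_command(motion=[[0.1,0.1,1,0,0.0015,0,3.6],[0.1,0.1,2.5,0,0.0015,0,3.6],[0.1,0.1,4,0,0.0015,0,3.6],[0.1,0.1,5.5,0,0.0015,0,3.6],[0.1,0.1,7,0,0.0015,0,3.6],[0.1,0.1,7.8,0,0.0015,0,3.6],[0.1,0.1,7.8,0,0.0015,0,3.6]])

```text
t: 13.32
eef_pos: [0.4588, -0.2764, 0.0607]
orientation: [-3.141, -0.001, 0.09]
wrist_force: [-0.3, -0.3, -1.0]
opening: 0.0416
```

```bash
python3 - <<'E'
from go import *
from h import *
go((.4586,-.2754,.0385,.090))
for n in ("scene","top"):
  f=env.grab_frame(n); pickle.dump(f,open(n+"8.pkl","wb"))
crop(load("scene8"),290,160,410,310,5,"s8.png")
E
```

```text
t 13.325 p [ 0.4588 -0.2764  0.0607] rpy [-3.1411e+00 -5.0000e-04  9.0000e-02] open 0.0416 F [-0.3 -0.3 -1. ]
[-0.01 -0.1   2.22] [-0.0005 -0.0005 -0.    ]
```

View pics/s8.png

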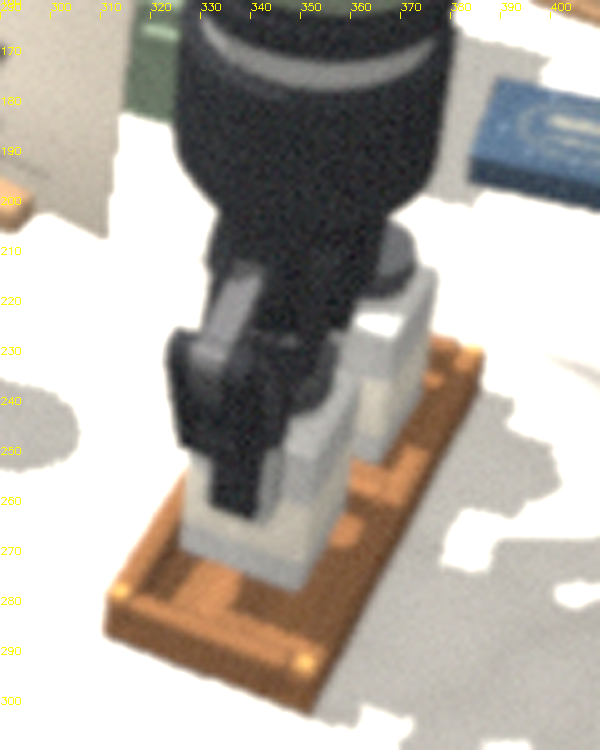

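```bash
python3 - <<'E'
from h import *
s=load("scene8")
uv=(np.array([[180,550],[298,590]])+.5)/5-.5+[290,160]
P=onz(s,uv,.0302); q=np.array([.5024,-.2714]);a=np.radians(5.18)
R=np.array([[np.cos(a),np.sin(a)],[-np.sin(a),np.cos(a)]])
print(P,(R@(P[:,:2]-q).T).T)
# same camera, pins only rack
pin=onz(s,(np.array([[122,591],[304,662],[469,353]])+.5)/5-.5+[290,160],.022); print((R@(pin[:,:2]-q).T).T)
E
```

```text
[[ 0.43807859 -0.25834614  0.0302    ]
 [ 0.44350197 -0.29820358  0.0302    ]] [[-0.06288015  0.0188078 ]
 [-0.06107744 -0.02137651]]
[[-0.08083897  0.03088859]
 [-0.08092507 -0.03198422]
 [ 0.07832711 -0.03209824]]
```

Seen in the rack frame, the tin is centred between the rails to about 1 mm, and its near face is about 15 mm from the end wall. Lowering to the floor slowly.

Request:
arm_command(motion=[[0,-0.1,0.6,0,0,0,3.6],[0,-0.1,1.2,0,0,0,3.6],[0,-0.1,1.7,0,0,0,3.6],[0,-0.1,2,0,0,0,3.6],[0,-0.1,2.1,0,0,0,3.6],[0,-0.1,2.1,0,0,0,3.6]])

```text
t: 14.18
eef_pos: [0.4591, -0.2757, 0.0404]
orientation: [3.141, -0.002, 0.09]
wrist_force: [-0.6, 0.5, -2.4]
opening: 0.0413
```

Request:
arm_command(motion=[[0,0,0.1,0,0,0,3.6],[0,0,0.15,0,0,0,3.6],[0,0,0.15,0,0,0,3.6]])

```text
t: 14.55
eef_pos: [0.4591, -0.2756, 0.0389]
orientation: [3.141, -0.002, 0.09]
wrist_force: [-0.1, 0.0, -1.4]
opening: 0.0415
```

Request:
arm_command(motion=[[0,0,0.05,0,0,0,3.6],[0,0,0.1,0,0,0,3.6],[0,0,0.1,0,0,0,3.6]])

```text
t: 14.92
eef_pos: [0.4591, -0.2757, 0.0385]
orientation: [3.141, -0.002, 0.09]
wrist_force: [-1.6, 0.7, 5.9]
opening: 0.0416
```

Touchdown came at TCP z = 0.0385, exactly the height predicted for the bay floor, with a 6 N push. Opening gently, to 6 cm only because of the twin.

Request:
arm_command(motion=[[0,0,0,0,0,0,4.4],[0,0,0,0,0,0,4.8],[0,0,0,0,0,0,5.4],[0,0,0,0,0,0,6],[0,0,0,0,0,0,6],[0,0,0,0,0,0,6]])

```text
t: 15.68
eef_pos: [0.459, -0.2756, 0.0379]
orientation: [3.141, -0.002, 0.09]
wrist_force: [-1.4, -0.3, 0.0]
opening: 0.06
```

```bash
python3 - <<'E'
from go import *
from h import *
go((.4586,-.2754,.0385,.090))
f=env.grab_frame("scene")
crop(f,290,160,410,310,5,"s9.png")
E
```

```text
t 15.675 p [ 0.459  -0.2756  0.0379] rpy [ 3.1413e+00 -1.6000e-03  9.0000e-02] open 0.06 F [-1.4 -0.3  0. ]
[-0.04 -0.03 -0.06] [ 0.0003 -0.0016 -0.    ]
```

View pics/s9.png

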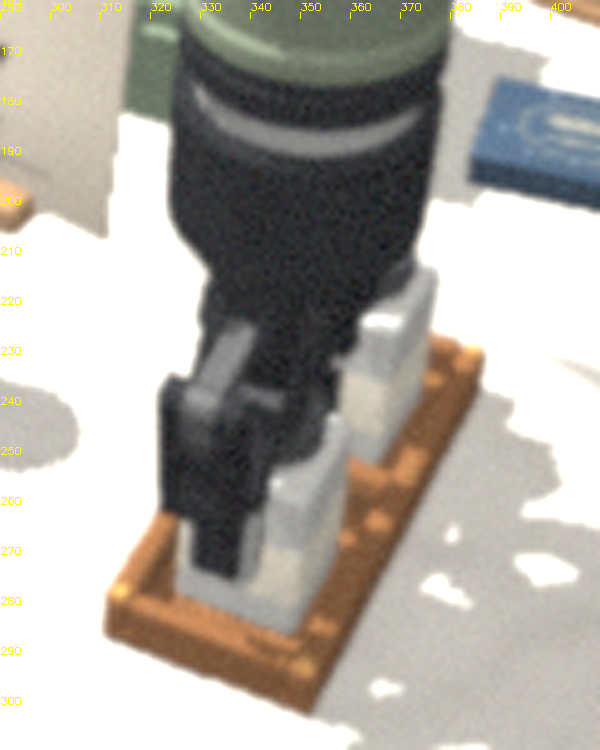

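The tin stands in the bay, its base front corner at about (348,286), and the fingers are free of it. Going straight up.

Request:
arm_command(motion=[[0,0,-0.5,0,0,0,6],[0,0,-2,0,0,0,6],[0,0,-4,0,0,0,6],[0,0,-7,0,0,0,6],[0,0,-10,0,0,0,6],[0,0,-13,0,0,0,6],[0,0,-15,0,0,0,6],[0,0,-16,0,0,0,6],[0,0,-16,0,0,0,6]])

```text
t: 16.85
eef_pos: [0.459, -0.2757, 0.1988]
orientation: [3.14, -0.003, 0.09]
wrist_force: [-0.2, 0.4, -0.8]
opening: 0.0601
```

```bash
python3 - <<'E'
from go import *
from h import *
go((.36,-.20,.2,.090),(.3,-.30,.2,.09))
for n in ("scene","top"):
  f=env.grab_frame(n); pickle.dump(f,open(n+"10.pkl","wb"))
crop(load("scene10"),230,160,410,310,4,"s10.png")
E
```

```text
t 16.85 p [ 0.459  -0.2757  0.1988] rpy [ 3.1403e+00 -2.9000e-03  8.9900e-02] open 0.0601 F [-0.2  0.4 -0.8]
[-9.18 -8.43 -0.16] [ 0.0013 -0.0029 -0.0001]
[-16.05   0.99  -0.17] [ 0.0013 -0.0029 -0.0001]
```

View pics/s10.png

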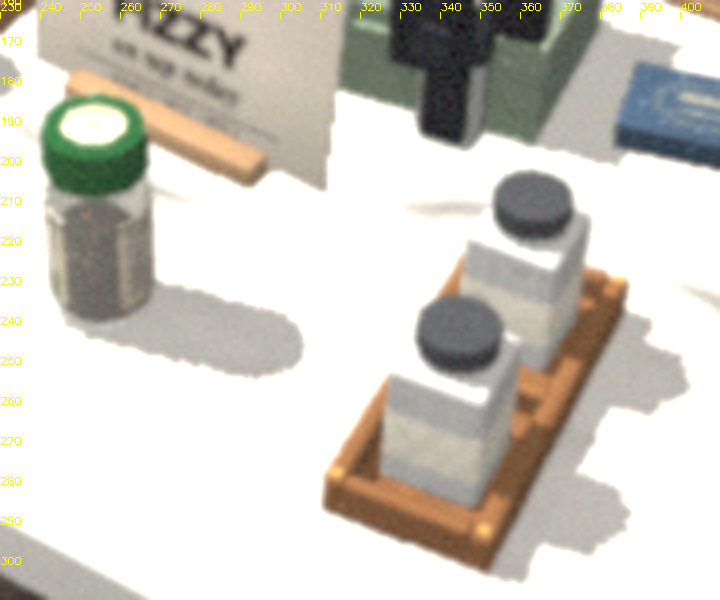

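The tin stands upright in the near bay, with its cap at about (345,243), parallel to its twin. I'll back off for a clear top view.

Request:
arm_command(motion=[[-2,0.2,0,0,0,0,6],[-5,0.3,0,0,0,0,6],[-8,0.5,0,0,0,0,6],[-11,0.7,0,0,0,0,6],[-13,0.8,0,0,0,0,6],[-13,0.8,0,0,0,0,6]])

```text
t: 17.7
eef_pos: [0.3286, -0.2952, 0.1976]
orientation: [-3.141, -0.001, 0.088]
wrist_force: [0.6, -0.3, -0.5]
opening: 0.06
```

```bash
python3 - <<'E'
from go import *
from h import *
f=env.grab_frame("top"); pickle.dump(f,open("top11.pkl","wb"))
crop(f,240,160,400,280,4,"t11.png")
E
```

```text
(no output)
```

View pics/t11.png

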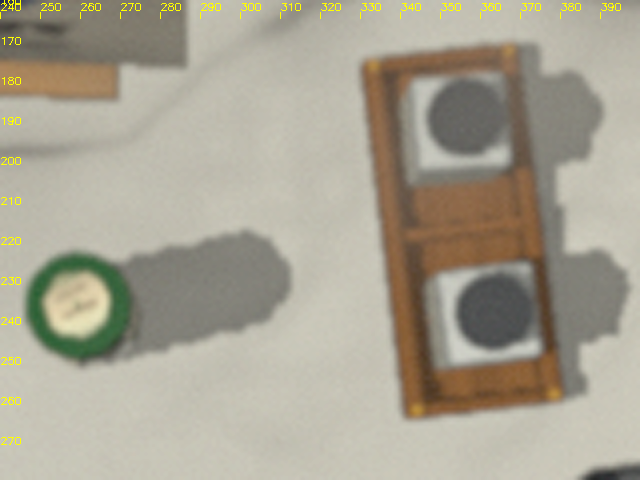

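```bash
python3 - <<'E'
from h import *
from plant import env
s=load("scene10");t=load("top11")
q=np.array([.5024,-.2714]);a=np.radians(5.18)
R=np.array([[np.cos(a),np.sin(a)],[-np.sin(a),np.cos(a)]])
for nm,us,ut in(("placed",(460,326),(495,312)),("twin",(533,199),(467,116))):
    U=(np.array([us])+.5)/4-.5+[230,160];V=(np.array([ut])+.5)/4-.5+[240,160]
    c1,d1=ray(s,U);c2,d2=ray(t,V);A=np.c_[d1[0],-d2[0]];k=np.linalg.lstsq(A,c2-c1,rcond=None)[0]
    P=(c1+k[0]*d1[0]+c2+k[1]*d2[0])/2; print(nm,P.round(4),"gap",np.linalg.norm(A@k-c2+c1).round(4),"rack",R@(P[:2]-q))
print(env.get_obs()["wrist_force"],np.abs(env.get_obs()["qvel"]).max())
env.hand_in()
E
```

```text
placed [ 0.4603 -0.2761  0.086 ] gap 0.0008 rack [-0.04240221 -0.00090764]
twin [ 0.5455 -0.2671  0.0853] gap 0.0002 rack [0.04331562 0.00039423]
[ 0.39030291 -0.50713056  0.44505752] 0.023281450204553505
the job is handed in; nothing more can be done
```

The tin is standing upright on the floor of the rack's empty bay, square to the rails, and I've handed the job in at about 17.8 s of the 48 s allowed. The jar and the twin were not touched and look unmoved in the last pictures.

**One thing went wrong on the way.** On the first descent, with the jaws along y, the left finger pressed on the corner of the wooden tray under the dispenser, with about 56 N at the wrist. That is under the 120 N wrist limit. It is above the 40 N limit for the arm or gripper body. By my reading the contact was a finger rather than the gripper body, but I could not confirm how it is judged. I backed off straight up, and neither the tin nor the tray moved visibly.

**How the move went.** I then gripped the other pair of flats with 40 N, carried the tin over the jar and turned it 11° to match the rack. I lowered it until it touched at the expected floor height with about 6 N, and released it.

**Last checks:**
- **Position:** the cap is within about 1 mm of the middle between the rails and about 2 mm nearer the robot than the bay centre.
- **Height:** the cap's measured height (86.0 mm) matches the twin's (85.3 mm) to within the measuring error, so the tin is fully down.
- **Robot:** the arm is clear and the wrist force is about zero.

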